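# Steady a rocking hotplate stirrer with a wedge

## Robot

A 7-joint arm with a two-finger parallel gripper is mounted at the origin on the work surface. World frame = base frame: x ahead of the robot, y to its left, z up, the work surface at z = 0. Lengths are in m, angles in rad, forces in N, time in s.
With the tool pointing down it reaches from about 0.425 to 0.875 m from the base axis. Payload 4.7 kg.
Tool frame: the origin (TCP) lies at the very end of the fingers, on their centre line; the grasp point (between the pads) lies behind it (ctrl.tcp_to_grasp is the y of the grasp point in the tool frame, in m); y points along the fingers, x is the direction in which the jaws open and shut, and the axes are right-handed (so a half turn about y gives the same grasp; the last joint's range is limited). The gripper opens to 87 mm and grips with 3 to 60 N. Pads are 19 mm wide; open, the fingers measure 117 mm over their backs; the gripper's body (75 mm by 190 mm) begins 51 mm behind the grasp point.
Start: joints at [-1.307, 0.321, -0.07, 1.45, 0.023, 1.371, -0.057], TCP at [0.161, 0.63, 0.223] pointing down, gripper open.
Joint ranges: [-2.86, 2.86], [-0.3, 2.09], [-1.38, 1.24], [0.06, 2.45], [-1.56, 4.7], [0.09, 2.05], [-2.69, 2.69]. Speed limits (rad/s): [2.57, 2.57, 3.14, 3.14, 3.14, 3.14, 3.14].

## Interface

Orientations are given as a rotation vector (axis times angle).
In Python, from bench import ctrl, get_image, workorder gives the robot as it stands.
- The arm moves only by the tool drive_tool, never from a script. Its argument "increments" is text: rows parted by semicolons, each of 5 numbers parted by spaces: the shift along the tool's x, y, z in mm, then the turn about the tool's y in degrees, then the closure in counts, from 0 (fully open) to 255 (shut). In form: tx ty tz yaw fingers; .... A call has 1 to 20 rows; each row shifts and turns the commanded pose from where the row before left it, along the tool's axes as they then stand; what a row does not reach is not made up. A row lasts 1/8 s, in which the tool goes at most 62.5 mm and 10.7 degrees, less where a joint would pass 70% of its speed; a pose out of reach is approached as far as the arm can. A call is refused whole if a number of a shift passes 62.5 or a number of a turn 10.7, either way. A call with a gripper value outside its range is refused whole. The fingers move at their own pace and stop on an object; "squeeze" is the grip in N (left out, the last holds). Time passes only in rows, so rows that do not move let the fingers close. It gives the time, the measured TCP pose, the force and the opening at its end, in the units of the state.
- ctrl.get_state(): the state, without advancing time (a new reading comes with each control period).
- get_image(name): name is "side" or "top" or "wrist"; returns a dict with "img" (420x560x3 uint8, red, green, blue), "mtx" (3x3 intrinsics, pixels), "camera_from_world" (4x4, takes a point from world to camera coordinates). Camera axes: x right, y up, looking along -z (the intrinsics and any distortion apply to the point x, -y, -z); pixel columns grow to the right and rows downward; lengths in m; the calibration is good to about 2 mm. A picture is of the moment at which its call begins. There is no depth.
- workorder.close_job(): hands the job in, once; it reports no verdict.
The state is a dict: "time": time; "joint_positions": joint angles; "qd": joint speeds; "joint_torque": joint torques, N m; "position": TCP position; "tool_rot": TCP orientation; "ft_force": force on the tool from outside, world axes, zero at the start; "torque": the same for the moment, N m; "grip_width": opening from 0.0 (shut) to 1.0 (fully open).
Only numpy, scipy, OpenCV 4.12 (cv2) and the standard library are available. Lean on these libraries where they do the work, as an engineer would, in place of code of your own. Each camera call takes 0.05 s, during which the arm holds its last target.

## Task

The hotplate stirrer rocks because the foot under its front right corner, the one the wooden wedge points at, has lost its rubber pad and is too short. With your fingertips, push the wedge along the bench, thin end first, under that foot until the stirrer sits level and no longer rocks when you press on that corner of its top, without picking anything up, shoving the stirrer along or disturbing the beaker and other things around it. Finish with a fingertip still pressing firmly down on that corner, the stirrer level and still under it.

Things in the scene. Friction and masses are not known exactly. Their poses are not given: they have to be found in the camera images.
- stirrer: slim white hotplate stirrer, 200 mm (its x) by 170 mm (its y), 1.3 to 1.9 kg, on four domed feet. Origin: on the bench under its middle. Its front (display, two black knobs standing out 15 mm at 34 mm height) faces its -x, towards the robot; +y is its left seen from the robot. Underside 16 mm above the bench. Untouched it stands level on three feet
- short_foot (a point): point of the stirrer on its short foot's upright axis (front right: 80 mm ahead of and 68 mm right of its middle, 20 mm in from the front face), at bench height while level. The foot, its rubber pad lost, is a bare plastic dome of 9 mm radius; it hangs 3.5 to 7 mm clear of the bench (how much is unknown) until rocked down. Axes as the stirrer
- corner_top (a point): point on the smooth white top plate (184 x 158 mm), straight above the short foot, 64 mm above the bench: press here, with some 8 N to test. Unwedged, 1 to 3 N here rocks this corner down until the foot meets the bench; it comes back when released. Well wedged, it gives less than 1 mm
- wedge: plain wooden wedge, 100 mm long (x), 40 mm wide, 55 g; top slopes evenly from 2 mm at the tip (+x) to 16 mm at the heel (-x). Origin: underside, middle. It lies in front of the stirrer, tip 40 to 80 mm short of the front face, roughly pointing at the short foot. Sliding free takes under 1 N; at the foot the resistance grows (3 N is snug); past about 8 N the corner lifts or the stirrer slides
- wedge_tip (a point): middle of the wedge's thin edge, on its underside; axes as the wedge
- wedge_heel (a point): middle of the wedge's thick end face (40 mm wide, 16 mm high), 8 mm up; push here along the wedge's +x
- beaker: empty glass beaker, 52 mm wide, 68 mm tall, standing on the top plate left of and behind its middle; origin under its middle. Leave it
- reagent: amber bottle with black cap, 60 mm wide, 125 mm tall, standing to the left of the wedge; origin under its middle. Leave it
- tip_box: box of pipette tips, 75 x 115 x 55 mm, to the right of the stirrer; origin under its middle. Leave it
- offcut: flat wooden offcut, 65 x 30 x 8 mm, to the right of the wedge; origin under its middle. Not wanted: leave it
- marker: marker pen lying left of the wedge, 125 mm long (x), 14 mm thick; origin under its middle. Leave it
- wash_bottle: white wash bottle with a bent spout, 70 mm wide, 175 mm tall, on the left; origin under its middle. Leave it
- dish: shut clear culture dish, 90 mm wide, 14 mm tall, on the right; origin under its middle. Leave it
Mind the look-alikes: they are no part of the job. What is shaped like the wedge but blue or white is not meant.

How it is judged:
At the end, for the whole second after the job is handed in: a fingertip presses the stirrer with more than 4 N, the wedge lies under the short foot (foot within its width) and carries more than 1.5 N of the stirrer, and the stirrer stays level within 0.009 rad (about 1 mm at the foot) and still (contact force between the fingers and stirrer above 4 N and contact force between wedge and stirrer above 1.5 N and angle between stirrer's own z axis and vertical below 0.009 rad and y of short_foot in the frame of wedge between -0.019 and 0.019 m and x of short_foot in the frame of wedge between -0.03 and 0.05 m and linear speed of stirrer below 0.01 m/s); the arm keeps its last pose, push and grip.
It fails at once if the wedge is picked up or tipped over (height (world z) of wedge above 0.012 m or angle between wedge's own z axis and vertical above 0.25 rad).
It fails at once if the stirrer is lifted (height (world z) of stirrer above 0.012 m or angle between stirrer's own z axis and vertical above 0.16 rad).
It fails at once if the stirrer is shoved more than 8 mm along the bench (distance of stirrer from where it was at the start of the episode above 0.008 m).
It fails at once if the beaker on the plate is tipped, or shifted more than 25 mm (angle between beaker's own z axis and vertical above 0.3 rad or distance of beaker from where it was at the start of the episode above 0.025 m).
It fails at once if another thing on the bench is moved more than 20 mm or tipped (distance of any of reagent, tip_box, offcut, marker, wash_bottle, dish from where it was at the start of the episode above 0.02 m or angle between any of reagent, wash_bottle's own z axis and vertical above 0.3 rad).
It also fails if it takes over 42 s, if anything falls off the work surface, if the arm or the gripper's body presses on something with over 40 N, if the wrist force passes 120 N, or if a joint passes its speed limit or range.

## Working session

There is one attempt and no reset: what is moved stays moved. The work goes in short steps, Python scripts to look and compute and a tool call to move; the robot and the scene stay as the last step left them, time stands still between calls to the robot, and variables do not carry over. Pictures are saved under pics/ and viewed, and the job is handed in when it is done.

Besides the shell and the picture viewer there is one more tool, called after "Emit:" in YAML: its name, and indented under it one key for each argument. drive_tool: Moves the arm, as the interface text tells. Its arguments: {"type":"object","properties":{"increments":{"type":"string"},"squeeze":{"type":"number"}},"required":["increments"]}

```bash
mkdir -p pics; ls; cat > h.py <<'E'
import numpy as np, cv2
from bench import ctrl, get_image, workorder
def save(n,f):
    d=get_image(n); cv2.imwrite(f,d['img'][:,:,::-1]); np.savez(f.replace('.png','.npz'),**d); return d
def ray(d,u,v,z):
    K=d['mtx'];T=d['camera_from_world'];R=T[:3,:3];t=T[:3,3]
    p=np.linalg.inv(K)@np.array([u,v,1.]); c=np.array([p[0],-p[1],-p[2]])
    o=-R.T@t; w=R.T@c; s=(z-o[2])/w[2]; return o+s*w
def proj(d,P):
    T=d['camera_from_world'];c=T[:3,:3]@np.array(P)+T[:3,3]
    q=d['mtx']@np.array([c[0],-c[1],-c[2]]);return q[:2]/q[2]
E
python3 - <<'E'
from h import *
for n in ['top','side','wrist']:
    d=save(n,f'pics/{n}0.png'); print(n,[k for k in d], (-d['camera_from_world'][:3,:3].T@d['camera_from_world'][:3,3]).round(3),d['mtx'].round(1).tolist())
s=ctrl.get_state();print(s, ctrl.tcp_to_grasp)
from scipy.spatial.transform import Rotation as R
print(R.from_rotvec(s['tool_rot']).as_matrix().round(3))
E
```

```text
pics
top ['img', 'mtx', 'camera_from_world'] [ 0.484 -0.018  1.277] [[440.6, 0.0, 281.4], [0.0, 440.6, 214.2], [0.0, 0.0, 1.0]]
side ['img', 'mtx', 'camera_from_world'] [0.311 0.622 0.769] [[425.9, 0.0, 275.9], [0.0, 425.9, 207.9], [0.0, 0.0, 1.0]]
wrist ['img', 'mtx', 'camera_from_world'] [0.092 0.647 0.385] [[329.6, 0.0, 279.2], [0.0, 329.6, 210.3], [0.0, 0.0, 1.0]]
{'time': 0.15, 'joint_positions': array([-1.30685185,  0.32165082, -0.07007374,  1.4513887 ,  0.02259667,
        1.37077587, -0.05689245]), 'qd': array([ 8.73614316e-05, -3.69781698e-03,  4.35129782e-04, -3.92122060e-03,
        6.32528489e-04,  2.30364023e-04,  1.98316482e-03]), 'joint_torque': array([-2.10049620e-04, -4.91794431e+01, -4.04723883e-01, -3.12876320e+01,
       -6.40557823e-02,  4.04785993e-02,  9.79882407e-05]), 'position': array([0.16066389, 0.62941072, 0.22171695]), 'tool_rot': array([-1.3180491 , -1.02245729,  1.02425922]), 'ft_force': array([-0.17293335,  0.74170075,  0.18622273]), 'torque': array([-0.0133751 ,  0.01193865,  0.0351818 ]), 'grip_width': 0.9969658326365042} -0.0187
[[ 0.247 -0.    -0.969]
 [ 0.969 -0.001  0.247]
 [-0.001 -1.    -0.   ]]
```

View pics/top0.png

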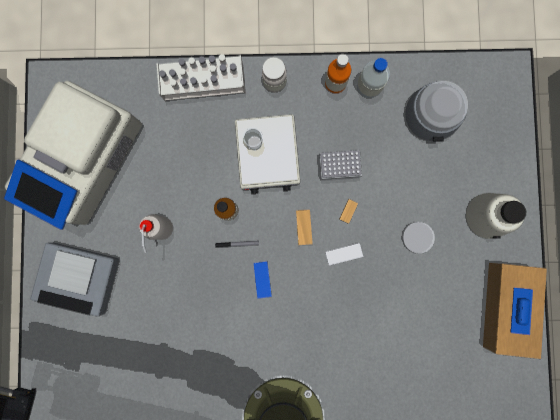

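View pics/side0.png

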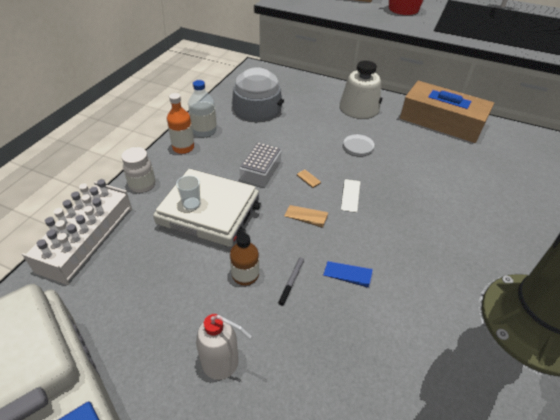

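The top view shows the stirrer at about (267,152) with its knobs at the bottom edge, around (254,190) and (287,188). There are four wedge-like things:
- tan at (304,227)
- blue at (262,280)
- white at (344,254)
- small tan at (348,211), which is the offcut

The tan one at (304,227) fits: it is wooden, 100x40, and in front of the stirrer's right corner. I'll enlarge the crop to confirm and measure.

```bash
python3 - <<'E'
from h import *
d=dict(np.load('pics/top0.npz'));im=d['img'][:,:,::-1]
hsv=cv2.cvtColor(im,cv2.COLOR_BGR2HSV)
m=cv2.inRange(hsv,(8,90,120),(25,255,255))
cs,_=cv2.findContours(m,0,1)
for c in cs:
    (x,y),w,a=cv2.minAreaRect(c)
    if cv2.contourArea(c)>100 and 280<x<370 and 190<y<260:
        b=cv2.boxPoints(cv2.minAreaRect(c)); print((x,y),w,a)
        for p in b: print(p, ray(d,*p,0.0)[:2].round(4), ray(d,*p,0.008)[:2].round(4))
w=cv2.inRange(hsv,(0,0,200),(180,60,255))[100:200,220:310]
cs,_=cv2.findContours(w,0,1);c=max(cs,key=cv2.contourArea)+np.array([220,100])
r=cv2.minAreaRect(c);print('plate',r)
for p in cv2.boxPoints(r): print(p, ray(d,*p,0.064)[:2].round(4))
cv2.imwrite('pics/cropA.png',cv2.resize(im[100:260,210:370],(800,800),interpolation=cv2.INTER_CUBIC)[:600*1])
cv2.imwrite('pics/cropA.png',cv2.resize(im[100:260,210:370],(600,600),interpolation=cv2.INTER_CUBIC))
s=dict(np.load('pics/side0.npz'));cv2.imwrite('pics/cropB.png',cv2.resize(s['img'][140:260,150:350,::-1],(800,480),interpolation=cv2.INTER_CUBIC))
E
```

```text
(303.7306213378906, 226.8826141357422) (34.320919036865234, 13.9806489944458) 86.98721313476562
[295.84802 210.11328] [ 0.5851 -0.0458] [ 0.5845 -0.0457]
[309.80933 209.37848] [ 0.5865 -0.0864] [ 0.5859 -0.086 ]
[311.61322 243.65195] [ 0.4871 -0.0895] [ 0.4871 -0.0891]
[297.65192 244.38675] [ 0.4857 -0.0492] [ 0.4857 -0.049 ]
(348.300048828125, 210.9000244140625) (10.28591251373291, 21.913463592529297) 26.56505012512207
[338.80005 218.40002] [ 0.5588 -0.1698] [ 0.5584 -0.1688]
[348.60004 198.80002] [ 0.6154 -0.1997] [ 0.6145 -0.1985]
[357.80005 203.40002] [ 0.6015 -0.226 ] [ 0.6007 -0.2247]
[348.00006 223.00003] [ 0.545 -0.196] [ 0.5446 -0.1949]
plate ((266.8326416015625, 149.71434020996094), (63.73772048950195, 55.795413970947266), 85.10090637207031)
[236.31522 120.3444 ] [0.8355 0.1176]
[291.90677  115.579414] [ 0.8459 -0.0384]
[297.35007 179.08429] [ 0.6663 -0.0502]
[241.75851 183.84927] [0.6558 0.1042]
```

View pics/cropA.png

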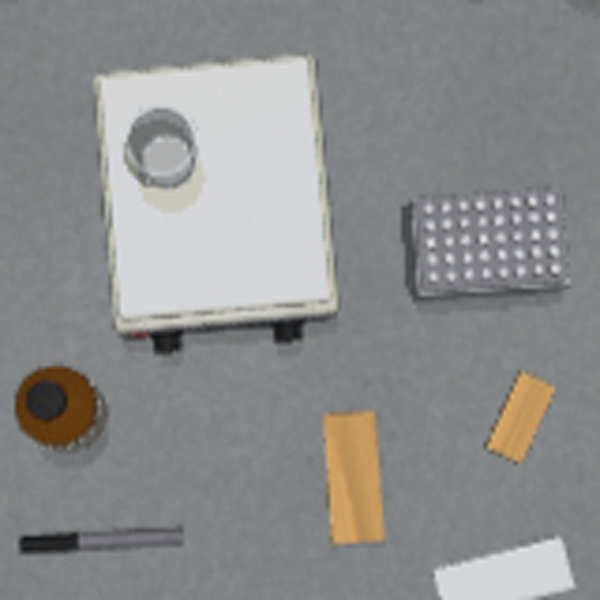

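View pics/cropB.png

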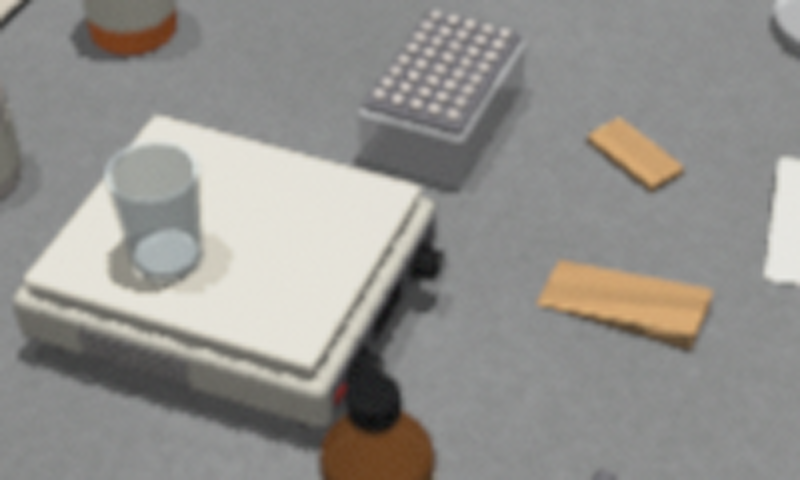

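The crops confirm it. The tan wedge at top (304,227) / side (307,215) is thick towards the robot and thin towards the stirrer. The piece at (348,211) is the flat 65x30 offcut. I'll refine the stirrer pose by overlaying it in both views, then plan the approach.

```bash
cat >> h.py <<'E'
def tool(dx,dy,dz,s=None):
    from scipy.spatial.transform import Rotation as R
    s=s or ctrl.get_state(); M=R.from_rotvec(s['tool_rot']).as_matrix()
    return (M.T@np.array([dx,dy,dz])).round(1)
E
python3 - <<'E'
from h import *
c=np.array([0.7509,0.0333]);a=np.radians(3.8)
R=np.array([[np.cos(a),-np.sin(a)],[np.sin(a),np.cos(a)]])
W=lambda x,y,z:np.r_[c+R@[x,y],z]
print('foot',W(-.08,-.068,0), W(-.1,-.068,0))
for n in ['top','side']:
    d=dict(np.load(f'pics/{n}0.npz'));im=d['img'][:,:,::-1].copy();k=4
    x0,y0=(210,100) if n=='top' else (150,140)
    im=cv2.resize(im[y0:y0+150,x0:x0+200],None,fx=k,fy=k,interpolation=cv2.INTER_CUBIC)
    def pl(pts,col):
        q=np.array([(proj(d,p)+.5-[x0,y0])*k for p in pts]).astype(int);cv2.polylines(im,[q],True,col,1)
    for hx,hy,z,col in [(.092,.079,.064,(0,0,255)),(.1,.085,.058,(0,200,0)),(.1,.085,.016,(255,0,0))]:
        pl([W(-hx,-hy,z),W(hx,-hy,z),W(hx,hy,z),W(-hx,hy,z)],col)
    q=(proj(d,W(-.08,-.068,.064))+.5-[x0,y0])*k;cv2.circle(im,tuple(q.astype(int)),3,(255,0,255),-1)
    cv2.imwrite(f'pics/ov_{n}.png',im)
print(tool(290,-330,0),tool(73,-425,0))
for n,p,z in [('reag',(224,208),.125),('mark',(237,244),.014)]: print(n,ray(dict(np.load('pics/top0.npz')),*p,z))
E
```

```text
foot [ 0.67558251 -0.03985241  0.        ] [ 0.65562648 -0.04117789  0.        ]
[-248.1    0.4 -362.6] [-393.8    0.6 -175.8]
reag [0.58413444 0.14542573 0.125     ]
mark [0.4896788  0.12469335 0.014     ]
```

View pics/ov_top.png

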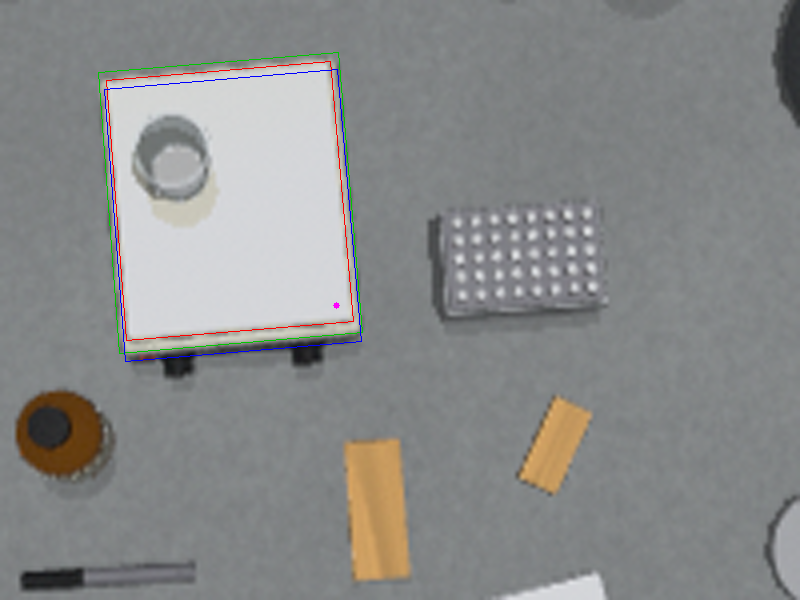

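View pics/ov_side.png

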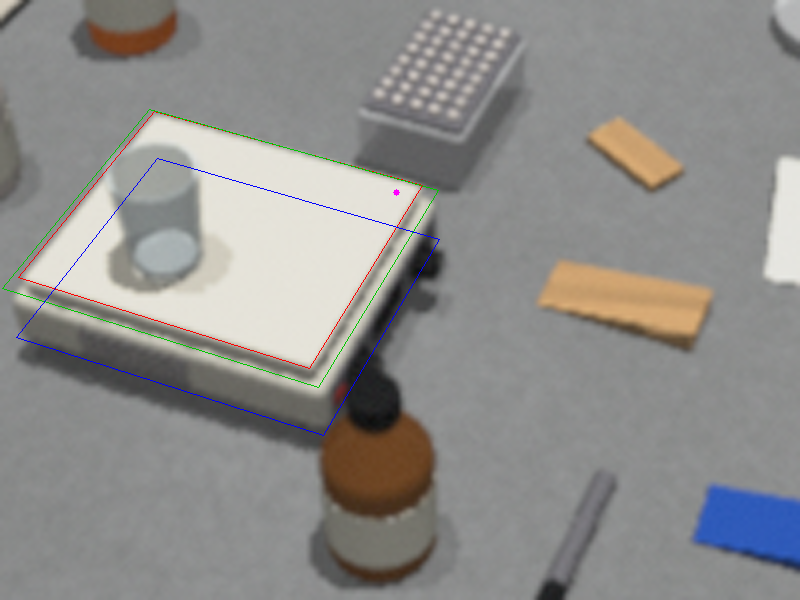

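Emit:
drive_tool:
  increments: "-31 0 -45 0 255;-31 0 -45 0 255;-31 0 -45 0 255;-31 0 -45 0 255;-31 0 -45 0 255;-31 0 -45 0 255;-31 0 -45 0 255;-31 0 -45 0 255;-49 0 -22 0 255;-49 0 -22 0 255;-49 0 -22 0 255;-49 0 -22 0 255;-49 0 -22 0 255;-49 0 -22 0 255;-49 0 -22 0 255;-49 0 -22 0 255;0 0 0 -9 255;0 0 0 -9 255"
  squeeze: 20

```text
time: 2.4
position: [0.5216, -0.1237, 0.2222]
tool_rot: [-1.176, -1.258, 1.259]
ft_force: [-0.5, 1.1, -0.7]
grip_width: 0.006
```

```bash
python3 - <<'E'
from h import *
d=save('wrist','pics/w1.png')
from scipy.spatial.transform import Rotation as R
print(R.from_rotvec(ctrl.get_state()['tool_rot']).as_matrix().round(3))
im=d['img'][:,:,::-1];hsv=cv2.cvtColor(im,cv2.COLOR_BGR2HSV)
m=cv2.inRange(hsv,(8,90,100),(25,255,255));cs,_=cv2.findContours(m,0,1)
for c in cs:
    if cv2.contourArea(c)>800:
        ap=cv2.approxPolyDP(c,6,True)[:,0];print(cv2.contourArea(c))
        for p in ap:print(p,ray(d,*p,0)[:2].round(4),ray(d,*p,.016)[:2].round(4))
E
```

```text
[[-0.073 -0.001 -0.997]
 [ 0.997  0.    -0.073]
 [ 0.    -1.     0.001]]
4363.0
[426 345] [0.7315 0.0905] [0.7199 0.0814]
[415 329] [0.7077 0.0712] [0.6971 0.0629]
[ 88 341] [ 0.7563 -0.3686] [ 0.7437 -0.3587]
[ 67 335] [ 0.7487 -0.3961] [ 0.7364 -0.385 ]
[ 56 345] [ 0.7656 -0.4127] [ 0.7526 -0.4009]
1069.0
[237 211] [ 0.5596 -0.1729] [ 0.5551 -0.1711]
[216 200] [ 0.5476 -0.1986] [ 0.5436 -0.1957]
[192 244] [ 0.6061 -0.2275] [ 0.5997 -0.2234]
[219 245] [ 0.6051 -0.1938] [ 0.5987 -0.1912]
2699.0
[311 157] [ 0.4888 -0.0894] [ 0.4872 -0.091 ]
[307 237] [ 0.5872 -0.0852] [ 0.5815 -0.087 ]
[337 238] [ 0.586 -0.048] [ 0.5804 -0.0513]
[346 159] [ 0.4883 -0.0485] [ 0.4868 -0.0519]
```

View pics/w1.png

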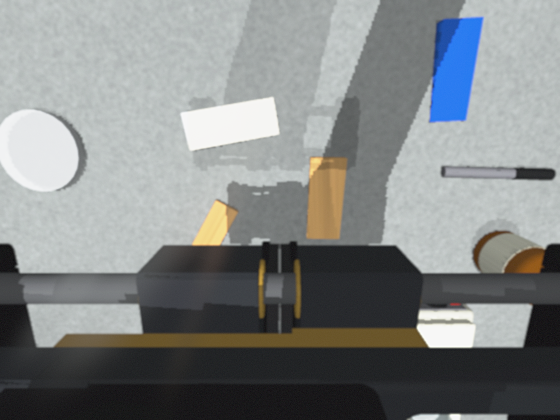

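Emit:
drive_tool:
  increments: "0 52 -1 0 255;0 52 -1 0 255;0 52 -1 0 255;0 52 -1 0 255;0 8 0 0 255;10 0 -1 0 255;10 0 -1 0 255;5 0 0 0 255;4 0 0 0 255;4 0 0 0 255;4 0 0 0 255;4 0 0 0 255"

```text
time: 3.95
position: [0.5249, -0.0811, 0.0064]
tool_rot: [-1.177, -1.256, 1.256]
ft_force: [-0.2, -1.4, -0.1]
grip_width: 0.006
```

```bash
cat > wm.py <<'E'
from h import *
import sys
d=save('top',f'pics/{sys.argv[1]}.png');s=save('side',f'pics/{sys.argv[1]}s.png')
im=d['img'][:,:,::-1];hsv=cv2.cvtColor(im,cv2.COLOR_BGR2HSV)
m=cv2.inRange(hsv,(8,90,100),(25,255,255));cs,_=cv2.findContours(m,0,1)
for c in cs:
    (x,y),w,a=cv2.minAreaRect(c)
    if cv2.contourArea(c)>60 and 260<x<370 and 180<y<260:
        print(cv2.contourArea(c),w,a)
        for p in cv2.boxPoints(((x,y),w,a)):print(p.round(1),ray(d,*p,0.004)[:2].round(4))
A=im[130:260,230:370];B=s['img'][130:260,190:350,::-1]
cv2.imwrite('pics/%s_c.png'%sys.argv[1],np.hstack([cv2.resize(A,(400,371),interpolation=2),cv2.resize(B,(400,371),interpolation=2)]))
st=ctrl.get_state();print(st['time'],st['position'].round(4),st['ft_force'].round(2))
E
python3 wm.py a1
```

```text
161.5 (10.262312889099121, 22.179838180541992) 24.443954467773438
[338.9 218.8] [ 0.5575 -0.1696]
[348.1 198.6] [ 0.6156 -0.1977]
[357.4 202.8] [ 0.6028 -0.2243]
[348.3 223. ] [ 0.5447 -0.1962]
4.05 [ 0.5249 -0.0806  0.0063] [ 0.2   0.46 -0.21]
```

View pics/a1_c.png

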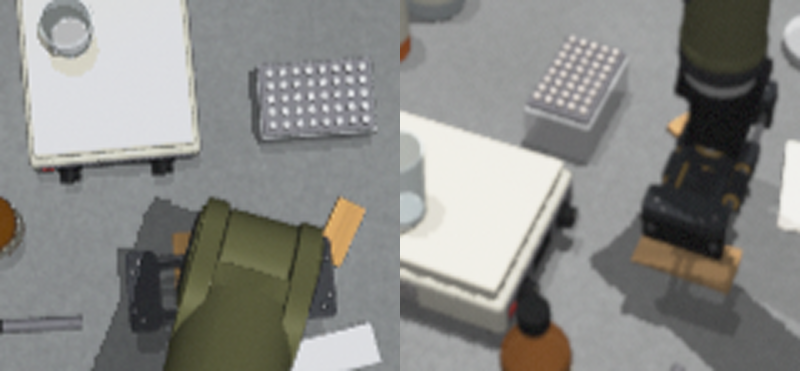

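```bash
cat > sm.py <<'E'
from h import *
import sys
s=dict(np.load(f'pics/{sys.argv[1]}s.npz'));im=s['img'][:,:,::-1]
x0,y0,w,h=[int(v) for v in sys.argv[2:6]]
hsv=cv2.cvtColor(im,cv2.COLOR_BGR2HSV)
m=cv2.inRange(hsv,(6,80,60),(25,255,255))
mm=np.zeros_like(m);mm[y0:y0+h,x0:x0+w]=m[y0:y0+h,x0:x0+w]
cs,_=cv2.findContours(mm,0,1);c=max(cs,key=cv2.contourArea)
for p in cv2.approxPolyDP(c,1.5,True)[:,0]:print(p,ray(s,*p,0)[:2].round(4),ray(s,*p,.016)[:2].round(4))
k=800//w
cv2.imwrite('pics/%s_z.png'%sys.argv[1],cv2.resize(im[y0:y0+h,x0:x0+w],None,fx=k,fy=k,interpolation=2))
E
python3 sm.py a1 270 200 70 40
```

```text
[283 219] [ 0.581 -0.036] [ 0.5754 -0.0224]
[284 221] [ 0.5761 -0.031 ] [ 0.5705 -0.0174]
[320 232] [ 0.4838 -0.0358] [ 0.4802 -0.0221]
[325 221] [ 0.4853 -0.0747] [ 0.4817 -0.0602]
[325 217] [ 0.49   -0.0873] [ 0.4862 -0.0725]
[319 216] [ 0.5046 -0.084 ] [ 0.5006 -0.0693]
[319 220] [ 0.4998 -0.0714] [ 0.4959 -0.057 ]
[315 221] [ 0.5075 -0.064 ] [ 0.5034 -0.0497]
[287 213] [ 0.5803 -0.059 ] [ 0.5747 -0.0448]
```

View pics/a1_z.png

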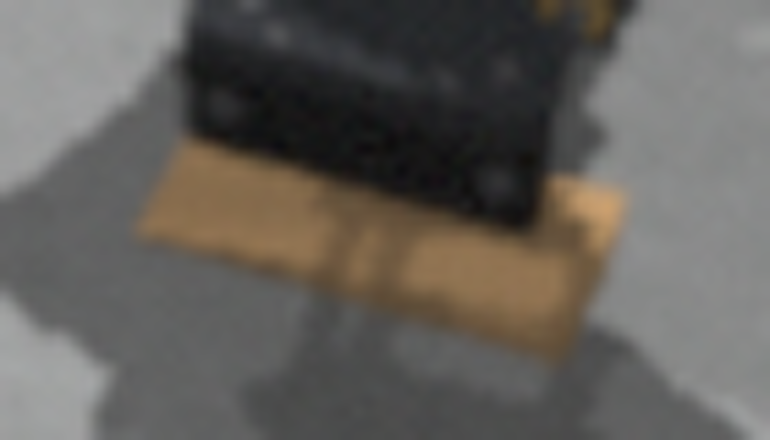

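Emit:
drive_tool:
  increments: "3 0 0 0 255;2 0 0 0 255;-15 0 0 0 255;0 -40 0 0 255;0 -10 0 0 255;22 0 29 0 255;22 0 29 0 255;0 0 0 0 255"

```text
time: 5.05
position: [0.4628, -0.0501, 0.0557]
tool_rot: [-1.174, -1.257, 1.257]
ft_force: [0.6, 0.1, -0.1]
grip_width: 0.002
```

```bash
python3 wm.py a2; python3 sm.py a2 270 195 70 50
```

```text
268.0 (23.44875717163086, 13.670897483825684) 84.80557250976562
[287.7 211.8] [ 0.5802 -0.0221]
[301.3 210.6] [ 0.5831 -0.0616]
[303.5 234. ] [ 0.5154 -0.0664]
[289.8 235.2] [ 0.5125 -0.027 ]
201.5 (10.262312889099121, 22.179838180541992) 24.443954467773438
[338.9 218.8] [ 0.5575 -0.1696]
[348.1 198.6] [ 0.6156 -0.1977]
[357.4 202.8] [ 0.6028 -0.2243]
[348.3 223. ] [ 0.5447 -0.1962]
5.15 [ 0.4655 -0.0516  0.0566] [ 0.   -0.67  0.83]
[283 220] [ 0.5796 -0.033 ] [ 0.574  -0.0194]
[285 223] [ 0.5712 -0.0261] [ 0.5658 -0.0126]
[320 233] [ 0.4827 -0.0328] [ 0.4791 -0.0192]
[325 219] [ 0.4876 -0.0809] [ 0.484  -0.0663]
[291 212] [ 0.5727 -0.0665] [ 0.5672 -0.0521]
[287 212] [ 0.5817 -0.0621] [ 0.5761 -0.0479]
```

View pics/a2_c.png

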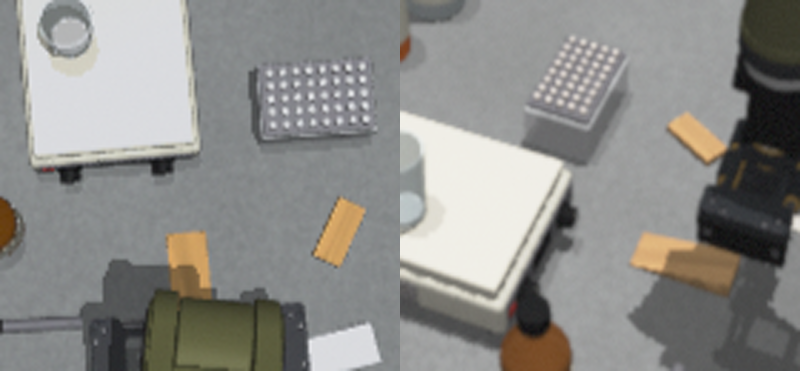

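Emit:
drive_tool:
  increments: "0 30 0 0 255;0 19 0 0 255;0 0 0 0 255;0 0 -5 0 255;-0.4 0 -10 0 255;-0.4 0 -10 0 255;-0.4 0 -10 0 255;-0.4 0 -10 0 255;-0.4 0 -10 0 255;-0.4 0 -10 0 255;-0.4 0 -10 0 255;-0.3 0 -10 0 255;0 0 0 0 255"

```text
time: 6.78
position: [0.5512, -0.0489, 0.0076]
tool_rot: [-1.179, -1.257, 1.256]
ft_force: [-0.3, 0.3, -0.7]
grip_width: 0.004
```

```bash
python3 wm.py a3
```

```text
201.5 (10.262312889099121, 22.179838180541992) 24.443954467773438
[338.9 218.8] [ 0.5575 -0.1696]
[348.1 198.6] [ 0.6156 -0.1977]
[357.4 202.8] [ 0.6028 -0.2243]
[348.3 223. ] [ 0.5447 -0.1962]
6.875 [ 0.5501 -0.049   0.0075] [-0.16 -0.6  -0.26]
```

View pics/a3_c.png

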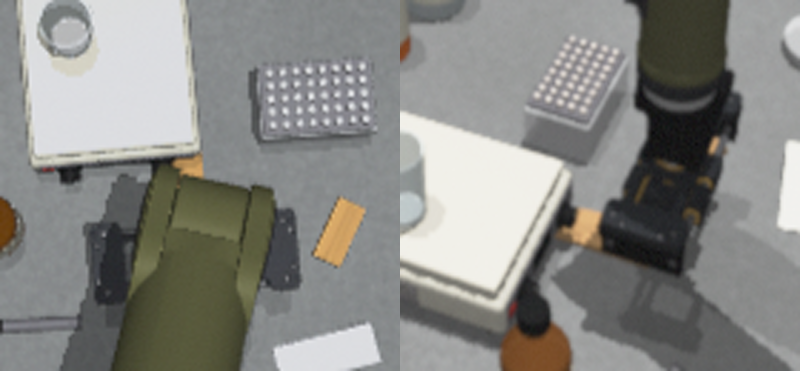

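```bash
python3 - <<'E'
from h import *
for n,R in [('top',(280,175,40,30)),('side',(250,190,60,40))]:
    d=dict(np.load('pics/a3.npz' if n=='top' else 'pics/a3s.npz'));im=d['img'][:,:,::-1];x0,y0,w,h=R
    cv2.imwrite(f'pics/a3z{n}.png',cv2.resize(im[y0:y0+h,x0:x0+w],None,fx=12,fy=12,interpolation=2))
    hsv=cv2.cvtColor(im,cv2.COLOR_BGR2HSV);m=cv2.inRange(hsv,(6,80,60),(25,255,255))
    for r in range(y0,y0+h,2):
        xs=np.where(m[r,x0:x0+w])[0]
        if len(xs)>3: a,b=x0+xs[0],x0+xs[-1]+1;print(n,r,a,b,ray(d,a-.5,r,.007)[:2].round(4),ray(d,b-.5,r,.007)[:2].round(4))
E
```

```text
top 185 292 301 [ 0.6578 -0.0345] [ 0.6574 -0.0606]
top 187 290 301 [ 0.6521 -0.0286] [ 0.6515 -0.0604]
top 189 292 301 [ 0.6462 -0.0342] [ 0.6457 -0.0603]
top 191 293 301 [ 0.6403 -0.037 ] [ 0.6399 -0.0602]
side 204 260 310 [ 0.6529 -0.0513] [ 0.5392 -0.1061]
side 206 260 310 [ 0.6497 -0.045 ] [ 0.5366 -0.0995]
side 208 259 270 [ 0.6489 -0.0376] [ 0.6242 -0.0496]
side 210 254 270 [ 0.657  -0.0261] [ 0.6212 -0.0433]
side 212 253 271 [ 0.6561 -0.0189] [ 0.616  -0.0382]
side 214 257 271 [ 0.6442 -0.0171] [ 0.6131 -0.032 ]
side 216 264 271 [ 0.6257 -0.0185] [ 0.6102 -0.0259]
```

View pics/a3ztop.png

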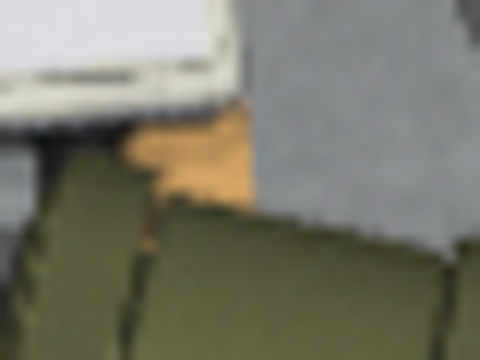

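View pics/a3zside.png

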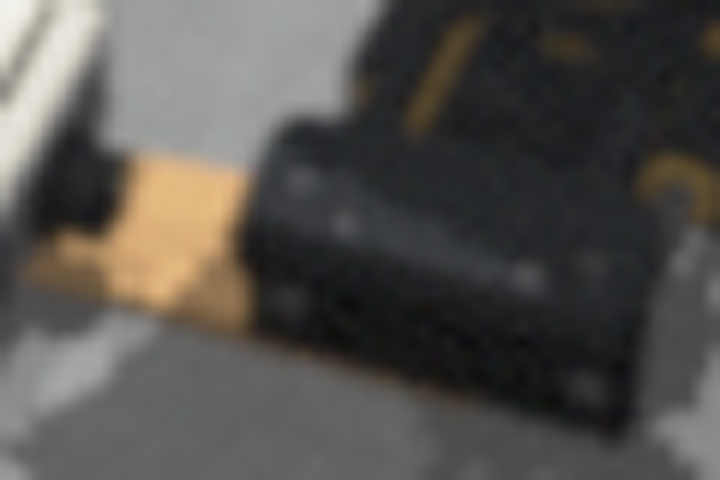

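Emit:
drive_tool:
  increments: "-0.5 0 -7 0 255;-0.5 0 -7 0 255;-0.5 0 -7 0 255;-0.2 0 -3 0 255;0 0 0 0 255"

```text
time: 7.5
position: [0.5746, -0.0491, 0.0076]
tool_rot: [-1.178, -1.257, 1.256]
ft_force: [-0.7, 0.5, -0.5]
grip_width: 0.009
```

```bash
cat > f.py <<'E'
from h import *
F=[]
for i in range(3):
    get_image('side');s=ctrl.get_state();F.append(np.r_[s['ft_force'],s['position']*1000])
print(s['time'],np.array(F).round(2).tolist())
E
python3 f.py
```

```text
7.65 [[-0.52, 0.18, -0.5, 574.35, -49.14, 7.52], [0.6, 0.12, -0.55, 574.22, -49.15, 7.53], [-0.52, 0.01, 0.13, 574.17, -49.12, 7.55]]
```

Emit:
drive_tool:
  increments: "-0.1 0 -3 0 255;-0.1 0 -3 0 255;0 0 0 0 255"

```text
time: 8.02
position: [0.5807, -0.0488, 0.0076]
tool_rot: [-1.178, -1.257, 1.256]
ft_force: [0.3, 1.1, 0.6]
grip_width: 0.005
```

Emit:
drive_tool:
  increments: "-0.1 0 -3 0 255;0 0 0 0 255"

```text
time: 8.28
position: [0.5833, -0.0488, 0.0075]
tool_rot: [-1.178, -1.256, 1.256]
ft_force: [-0.1, -0.9, 0.2]
grip_width: 0.006
```

Emit:
drive_tool:
  increments: "-0.1 0 -3 0 255;0 0 0 0 255"

```text
time: 8.52
position: [0.5848, -0.0489, 0.0074]
tool_rot: [-1.175, -1.254, 1.257]
ft_force: [-4.6, 1.2, 3.3]
grip_width: 0.005
```

```bash
python3 f.py; python3 wm.py a4 | tail -1;python3 sm.py a4 220 140 100 80 >/dev/null
```

```text
8.675 [[-4.74, 0.79, 4.46, 584.84, -48.85, 7.39], [-4.85, 0.31, 3.3, 584.81, -48.86, 7.36], [-4.48, -0.33, 3.77, 584.83, -48.86, 7.39]]
8.775 [ 0.5848 -0.0488  0.0074] [-4.9  -0.07  4.79]
```

View pics/a4_z.png

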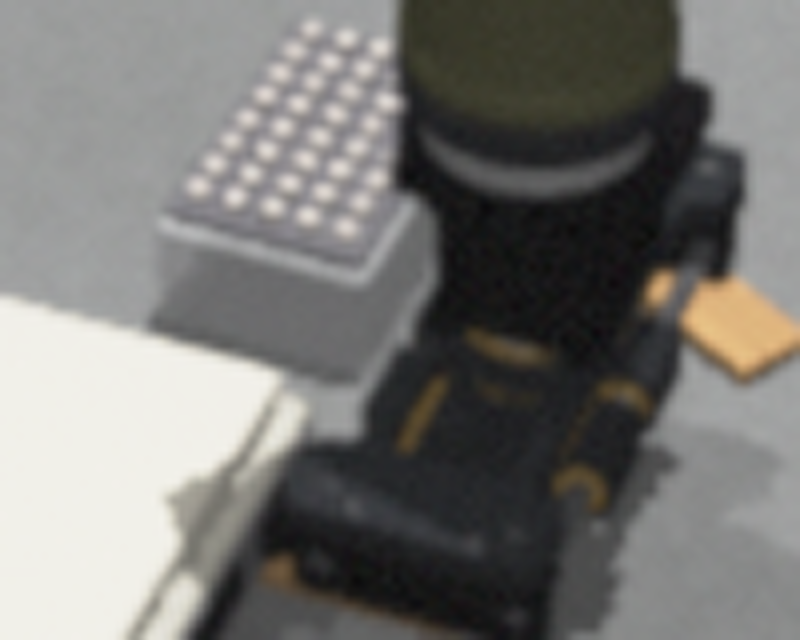

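Emit:
drive_tool:
  increments: "0 0 8 0 255;0 -45 4 0 255;0 -45 0 0 255;0 0 0 0 255"

```text
time: 9.28
position: [0.5776, -0.0497, 0.1017]
tool_rot: [-1.184, -1.264, 1.252]
ft_force: [-0.3, 0.4, -0.2]
grip_width: 0.001
```

```bash
python3 f.py; python3 -c "
from h import *
p=ctrl.get_state()['position']*1000
print(tool(675.5-p[0],-40-p[1],70-p[2]))"; python3 wm.py a5 | tail -1;python3 sm.py a5 220 140 100 80
```

```text
9.425 [[-0.41, -0.83, 0.08, 575.88, -49.39, 99.38], [-0.66, 0.39, -0.22, 574.57, -49.21, 97.82], [0.22, 0.13, -0.17, 573.75, -49.18, 96.79]]
[   2.6   26.7 -102.1]
9.525 [ 0.5733 -0.0493  0.0961] [ 0.29 -0.34  0.55]
[258 201] [ 0.6642 -0.0655] [ 0.6569 -0.0512]
[260 207] [ 0.6501 -0.0485] [ 0.6431 -0.0345]
[257 210] [ 0.6523 -0.0358] [ 0.6452 -0.0221]
[253 210] [ 0.6613 -0.0315] [ 0.654  -0.0179]
[253 212] [ 0.6581 -0.0253] [ 0.6509 -0.0118]
[277 218] [ 0.5957 -0.0327] [ 0.5898 -0.0191]
[282 207] [ 0.6001 -0.0726] [ 0.5941 -0.0582]
[281 205] [ 0.6053 -0.078 ] [ 0.5992 -0.0634]
```

View pics/a5_z.png

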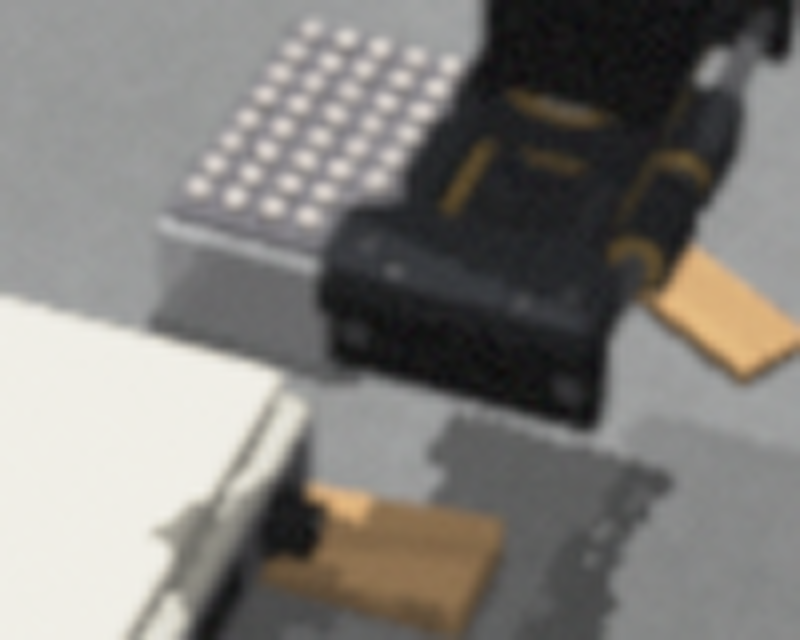

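The wedge went in about 18–19 mm past the foot axis, with its heel at x≈0.595, and pushed back with about 4.7 N. Next is the press test on the corner.

Emit:
drive_tool:
  increments: "0.5 0 -25 0 255;0.5 0 -26 0 255;1 0 -26 0 255;0.5 0 -25 0 255;0 20 0 0 255;0 7 0 0 255;0 0 0 0 255"

```text
time: 10.4
position: [0.6738, -0.0406, 0.0688]
tool_rot: [-1.176, -1.253, 1.258]
ft_force: [-0.1, -0.7, -0.0]
grip_width: 0.008
```

```bash
python3 f.py
```

```text
10.55 [[0.15, 0.87, 1.07, 674.67, -40.63, 69.87], [-0.64, -0.31, 0.42, 675.32, -40.6, 70.63], [0.5, -0.26, 0.87, 675.76, -40.55, 71.09]]
```

Emit:
drive_tool:
  increments: "0 3 0 0 255;0 2 0 0 255;0 0 0 0 255;0 0 0 0 255"

```text
time: 11.05
position: [0.6759, -0.0404, 0.0656]
tool_rot: [-1.178, -1.257, 1.256]
ft_force: [0.2, -0.2, -0.6]
grip_width: 0.006
```

Emit:
drive_tool:
  increments: "0 1 0 0 255;0 0 0 0 255"

```text
time: 11.3
position: [0.6759, -0.0404, 0.0645]
tool_rot: [-1.178, -1.256, 1.256]
ft_force: [-0.2, 0.2, 0.8]
grip_width: 0.0
```

Emit:
drive_tool:
  increments: "0 1 0 0 255;0 0 0 0 255"

```text
time: 11.55
position: [0.676, -0.0405, 0.0641]
tool_rot: [-1.178, -1.257, 1.256]
ft_force: [-2.3, 0.5, 3.7]
grip_width: 0.005
```

Emit:
drive_tool:
  increments: "0 1 0 0 255;0 0 0 0 255"

```text
time: 11.8
position: [0.676, -0.0405, 0.0639]
tool_rot: [-1.178, -1.257, 1.256]
ft_force: [-2.5, 0.4, 8.2]
grip_width: 0.001
```

```bash
python3 f.py; python3 wm.py a6; python3 - <<'E'
from h import *
for n in 'top0','a6','a5':
    d=dict(np.load(f'pics/{n}.npz'));hsv=cv2.cvtColor(d['img'][:,:,::-1],cv2.COLOR_BGR2HSV)
    w=cv2.inRange(hsv,(0,0,200),(180,60,255))
    for r in (120,130,170):
        xs=np.where(w[r,225:310])[0];print(n,r,225+xs[0],225+xs[-1],end=' | ')
    ys=np.where(w[100:200,250])[0];print(ys[0]+100,ys[-1]+100)
E
```

```text
11.95 [[-2.77, -0.14, 8.04, 676.03, -40.5, 63.91], [-3.75, -0.24, 7.61, 676.02, -40.56, 63.89], [-2.84, -0.01, 7.91, 676.02, -40.54, 63.91]]
200.5 (10.28591251373291, 21.913463592529297) 26.56505012512207
[338.8 218.4] [ 0.5586 -0.1693]
[348.6 198.8] [ 0.615  -0.1991]
[357.8 203.4] [ 0.6011 -0.2253]
[348. 223.] [ 0.5448 -0.1955]
12.05 [ 0.676  -0.0405  0.0639] [-3.46  0.69  7.45]
top0 120 242 291 | top0 130 238 292 | top0 170 241 296 | 120 183
a6 120 236 292 | a6 130 238 273 | a6 170 241 255 | 119 186
a5 120 239 291 | a5 130 238 292 | a5 170 241 296 | 119 186
```

View pics/a6_c.png

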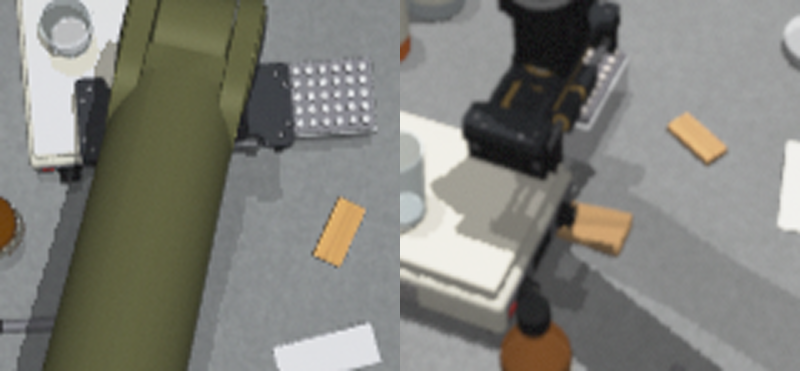

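The corner gives about 0.3 mm under 8 N, sits at 63.9 mm against the nominal 64, and the stirrer hasn't moved. Handing in with the press held.

```bash
python3 -c "
from h import *
print(workorder.close_job()); s=ctrl.get_state(); print(s['time'],s['position'],s['ft_force'])"
```

```text
the job is handed in; nothing more can be done
None
the job is handed in; nothing more can be done
```

The wooden wedge is under the short foot and the job is handed in, with the fingertip still pressing that corner. No verdict was reported.

I pushed the wedge about 20 mm left to line it up with the foot. Then I pushed it from the heel, thin end first, until it resisted with about 4.7 N, a bit past the 3 N "snug" mark but under the 8 N limit. By the camera its tip is about 18–19 mm past the foot's axis.

**Last checks:**
- **Press test:** the corner gave about 0.3–0.4 mm as the press rose to 8 N.
- **Level:** the fingertip rested at 63.9 mm, against the nominal 64 mm. That is the only level reading I took, at that one corner.
- **Alignment:** the wedge's middle line lay within about 5 mm of the foot. This was last measured just before it went under the stirrer; afterwards only the heel end was visible, and it looked right.
- **Surroundings:** between the start and just before pressing, the stirrer's edges in the top view were unmoved at most points I compared. Two readings differed: its front edge (by 3 pixels) and the row through the beaker. I put both down to the colour mask and did not check further. The offcut read the same; I only looked at the beaker and the other things in the pictures, and nothing seemed disturbed.

**Readings that were off:** during the press there was a sideways force of about 3 N, and during the last push about 4 N upward on the tool. I took both to be friction from the arm flexing slightly.

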